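Unload a heater plate with a lifter and load the autosampler nest

ROBOT

A 6-joint arm with a two-finger parallel gripper is mounted at the origin on the work surface. World frame = base frame: x ahead of the robot, y to its left, z up, the work surface at z = 0. Lengths are in mm, angles in rad, forces in N, time in s.
With the tool pointing down it reaches from about 300 to 875 mm from the base axis. Payload 6.4 kg.
Tool frame: the origin (TCP) lies at the very end of the fingers, on their centre line; the grasp point (between the pads) lies 19 mm behind it; y points along the fingers, z is the direction in which the jaws open and shut, and the axes are right-handed (so a half turn about y gives the same grasp; the last joint's range is limited). The gripper opens to 88 mm and grips with 3 to 60 N. Pads are 18 mm wide; open, the fingers measure 123 mm over their backs; the gripper's body (75 mm by 187 mm) begins 45 mm behind the grasp point.
Start: joints at [1.144, 0.181, 1.607, -0, 1.354, -0.206], TCP at [125.918, 561.058, 238.714] pointing down, gripper open.
Joint ranges: [-2.99, 2.99], [-0.89, 2.07], [0.3, 2.58], [-1.14, 4.28], [0, 2.63], [-3.12, 3.12]. Speed limits (rad/s): [2.57, 2.57, 3.01, 3.14, 3.14, 3.14].

INTERFACE

Orientations are given as a unit quaternion [x, y, z, w].
In Python, from rig import arm gives the robot as it stands.
- The arm moves only by the shell command python3 -m creep 'ROWS' [OPENING] [FORCE]. ROWS is JSON, a list of rows, each a list of 2 entries, a list of its own where there are three numbers: the shift along the tool's x, y, z in m, then the turn about the tool's y in degrees. In form: [[[dx, dy, dz], twist], ...]. A call has exactly 10 rows; each row shifts and turns the commanded pose from where the row before left it, along the tool's axes as they then stand; what a row does not reach is not made up. A row lasts 1/8 s, in which the tool goes at most 62.5 mm and 10.7 degrees, less where a joint would pass 70% of its speed; a pose out of reach is approached as far as the arm can. A call with a gripper value outside its range is refused whole. OPENING is the opening, from 0 (shut) to 1 (fully open), set as the call begins (- or left out, the last holds). The fingers move at their own pace and stop on an object; FORCE is the grip in N (left out, the last holds). Time passes only in rows, so rows that do not move let the fingers close, or fill a call up. It gives the time, the measured TCP pose, the force and the opening at its end, in the units of the state.
- arm.state(): the state, without advancing time (a new reading comes with each control period).
- arm.snapshot(name): name is "scene" or "top"; returns a dict with "image" (384x512x3 uint8, red, green, blue), "depth" (384x512 float32, mm along the optical axis (not along the pixel's ray), 0 where there is no reading), "fx", "fy", "cx", "cy" (pixels), "rvec" (rotation vector, rad) and "tvec" (3), from world to camera coordinates, as OpenCV has them. Camera axes: x right, y down, z forward; pixel columns grow to the right and rows downward; lengths in mm; the calibration is good to about 2 mm. A picture is of the moment at which its call begins.
- arm.close_job(): hands the job in, once; it reports no verdict.
The state is a dict: "time": time; "q": joint angles; "qvel": joint speeds; "effort": joint torques, N m; "position": TCP position; "tcp_rot": TCP orientation; "contact_force": force on the tool from outside, world axes, zero at the start; "ft_torque": the same for the moment, N m; "opening": finger opening in mm.
Only numpy, scipy, OpenCV 4.12 (cv2) and the standard library are available. Lean on these libraries where they do the work, as an engineer would, in place of code of your own. Each camera call takes 0.05 s, during which the arm holds its last target.

TASK

Take the sample plate out of the dry-block heater by sliding the orange-handled steel lifter under it, set it on the two-rail cooling rack and draw the lifter out. Lay the lifter flat on the bench, then pick the plate up off the rack with the gripper and set it down flat in the grey autosampler nest, inside its four blue corner guides, either way round. Do not drop the plate or let it touch the bench, and leave the bottle, the carton and the beaker where they stand.

Things in the scene. Friction and masses are not known exactly. Their poses are not given: they have to be found in the camera images.
- plate: Aluminium sample plate 110 (x) x 64 (y) x 10 mm, about 0.19 kg, flush blue and red wells on top. Origin: centre of its underside, z up. Both short ends are undercut: the underside rises 3.5 mm over the last 8 mm, so a lifter tip can wedge in. Starts flat in the heater recess, its top flush with the blue walls, so fingers cannot reach its sides.
- heater: Fixed white dry-block heater, 110 mm wide, origin on the bench; +x to its back, where a 55 mm high hood stands from x = 77.5 to 117.5 mm. From its front edge (x = -77.5) a steel floor 30 mm high runs back into a 68 mm wide recess, open to the front, with 10 mm high blue walls: sides from x = -40, back wall's inner face at x = 69.5 mm, which stops a plate pushed back.
- heater_floor (a point): Point on the recess floor (30 mm high) at the middle of where the plate lies (within about 1 mm); axes as the heater. The plate's front end is 55 mm in front (-x) of it; the bare floor goes on 35 mm farther to the front edge.
- lifter: Spatula 200 mm long, 0.15 kg, lying on the bench; x from handle to tip, z up. Origin: blade underside, mid-length. Steel blade x -5 to 100 mm, 36 wide, 2 thick, flat, underside z = 0. A neck rises to the orange handle: x -100 to -25 mm, 14 wide, z 20 to 42, flat upright sides. A heel under the handle's rear end reaches z = 0.
- lifter_tip (a point): Middle of the blade's front edge, on its underside (lifter x = 100, z = 0 mm); axes as the lifter.
- lifter_grip (a point): Grip point in the middle of the handle's height (lifter x = -50, z = 31 mm); the handle is 14 mm wide across lifter y; axes as the lifter.
- rack: Fixed cooling rack: two aluminium rails along x, 100 mm long, 5 thick, tops 50 mm above the bench, 48 mm clear gap between them (fins outside reach y = +-36.5 mm, to 42 mm height), on a black base 74 wide, 6 high. Open at both ends: the blade goes down between the rails and is drawn out to the front (-x). Origin: on the bench under its centre.
- rack_top (a point): Centre of the rack at the height of the rail tops (50 mm); the plate rests here with its long side along the rails (x).
- nest: Fixed grey autosampler nest: pedestal 130 (x) x 80 (y) x 30 mm high, waisted to 50 mm width for x within +-39 mm, so fingers holding the plate's long sides have room. Four blue L-shaped corner guides rise 7 mm above its floor round a 115 x 69 mm place for the plate. Origin: on the bench under its centre.
- nest_floor (a point): Centre of the nest's floor, 30 mm above the bench; the plate lies here with its long side along x.
- solvent: Bystander: amber bottle, 68 mm across, 150 mm high, origin under its centre.
- carton: Bystander: yellow carton with a blue band, 110 x 80 x 55 mm, origin under its centre.
- beaker: Bystander: white cup, 66 mm across, 75 mm high, origin under its centre.
There are look-alikes about, which are no part of the job. Several things have the shape of the plate; the one meant has the colours described above.

How it is judged:
By the outcome, as a careful person would: the job done as asked, in the order asked, and still so for the second after the job is handed in, with the robot touching nothing.
It also fails if it takes over 72 s, if anything falls off the work surface, if the arm or the gripper's body presses on something with over 40 N, if the wrist force passes 120 N, or if a joint passes its speed limit or range.

## Working session

There is one attempt and no reset: what is moved stays moved. The work goes in short steps, Python scripts to look and compute and a shell command to move; the robot and the scene stay as the last step left them, time stands still between calls to the robot, and variables do not carry over. Pictures are saved under pics/ and viewed, and the job is handed in when it is done.

```bash
ls; mkdir -p pics
python3 - <<'E'
from rig import arm
import cv2,numpy as np
s=arm.state();print(s)
for n in("scene","top"):
    d=arm.snapshot(n);np.savez(f"pics/{n}0.npz",**d)
    cv2.imwrite(f"pics/{n}0.png",cv2.resize(d["image"][:,:,::-1],(800,600),interpolation=cv2.INTER_CUBIC))
    print(n,d["fx"],d["fy"],d["cx"],d["cy"],d["rvec"],d["tvec"])
E
```

```text
pics
{'time': 0.0, 'q': array([ 1.14368090e+00,  1.81508697e-01,  1.60798064e+00,  1.30940120e-05,
        1.35378769e+00, -2.06281953e-01]), 'qvel': array([ 0.00105785, -0.00059843,  0.00046151, -0.00011216, -0.00020713,
       -0.00203259]), 'effort': array([ 2.64173468e-04, -4.33877528e+01, -3.41852582e+01,  7.03271152e-02,
        3.83523654e-02, -1.33205917e-04]), 'position': array([125.69873416, 560.5603629 , 237.84154606]), 'tcp_rot': array([ 0.70336482, -0.0781086 ,  0.07772908, -0.70223583]), 'contact_force': array([-0.08448607, -0.68885271, -0.64641834]), 'ft_torque': array([ 0.02342986, -0.01239648, -0.01898145]), 'opening': 88.50099828059332}
scene 357.1774154923659 357.1774154923659 263.45723378622654 186.84734448415585 [ 1.03013803  2.56649982 -0.89834263] [ 434.32793542 -290.99218232 1365.38879195]
top 446.7334272488004 446.7334272488004 266.95319730488364 184.20091279819133 [ 2.14333771 -2.20953438  0.09875475] [  21.13247688  610.71691746 1229.98903793]
```

View pics/scene0.png

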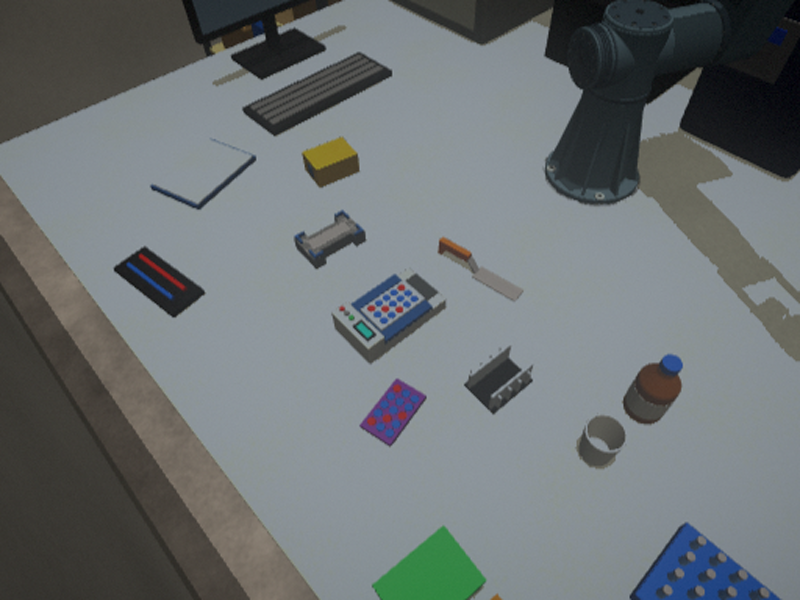

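View pics/top0.png

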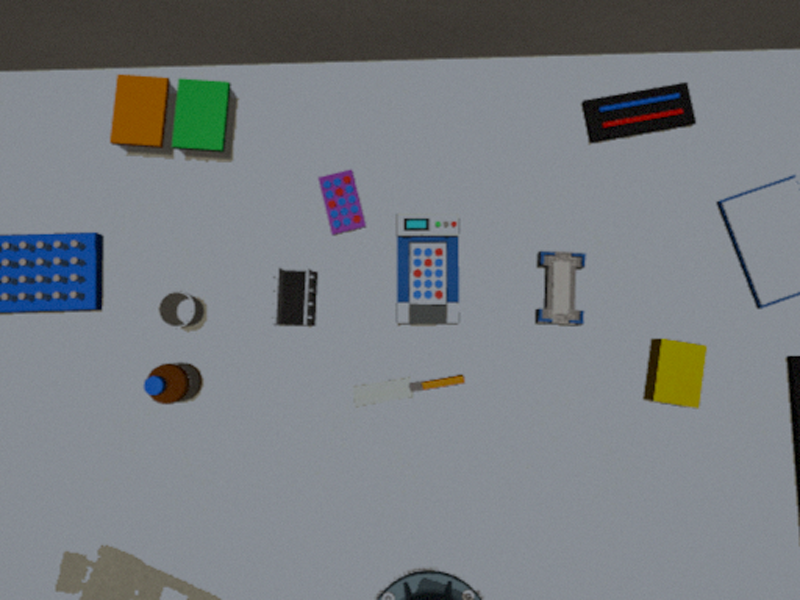

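The top view shows the heater at about (428,270), with a white plate carrying blue and red wells at (428,272). A purple look-alike lies on the bench at (342,202). The rack is at (297,297), the nest at (560,288), and the lifter runs from (463,379) to (355,393). I'll measure next and confirm the plate in a crop.

```bash
cat > h.py <<'E'
import cv2,numpy as np
from rig import arm
def load(n): 
    d=dict(np.load(n)); return d
def cam(d):
    R,_=cv2.Rodrigues(d["rvec"]);return R,np.ravel(d["tvec"])
def ray(d,px,z):
    px=np.atleast_2d(np.float64(px));R,t=cam(d)
    v=np.c_[(px[:,0]-d["cx"])/d["fx"],(px[:,1]-d["cy"])/d["fy"],np.ones(len(px))]@R
    c=-R.T@t
    return c+v*((z-c[2])/v[:,2])[:,None]
def pts(d):
    v,u=np.mgrid[:384,:512];R,t=cam(d);Z=d["depth"]
    P=np.stack([(u-d["cx"])/d["fx"]*Z,(v-d["cy"])/d["fy"]*Z,Z],-1)
    return (P-t)@R
def proj(d,P):
    return cv2.projectPoints(np.float64(P).reshape(-1,1,3),d["rvec"],d["tvec"],np.array([[d["fx"],0,d["cx"]],[0,d["fy"],d["cy"]],[0,0,1.]]),None)[0][:,0]
def crop(d,x0,y0,x1,y1,name,k=6):
    cv2.imwrite(name,cv2.resize(d["image"][y0:y1,x0:x1,::-1],None,fx=k,fy=k,interpolation=cv2.INTER_NEAREST))
E
python3 - <<'E'
from h import *
d=load("pics/top0.npz")
crop(d,160,100,300,215,"pics/c1.png",5)
crop(d,215,130,390,270,"pics/c2.png",4)
crop(d,170,165,210,215,"pics/c3.png",10)
# depth-based checks
P=pts(d)
for u,v in [(190,190),(274,150),(274,200),(274,175),(358,184),(240,252),(280,245),(300,100)]:
    print(u,v,P[v,u].round(1))
E
```

```text
190 190 [603.1 223.    4.9]
274 150 [702.1 -19.7  60.7]
274 200 [565.6 -15.7  34.3]
274 175 [635.4 -17.9  37.1]
358 184 [ 603.7 -253.1   29.4]
240 252 [ 4.228e+02  8.480e+01 -1.000e-01]
280 245 [441.1 -28.1  44. ]
300 100 [ 858.5 -101.9   -2.8]
```

View pics/c1.png

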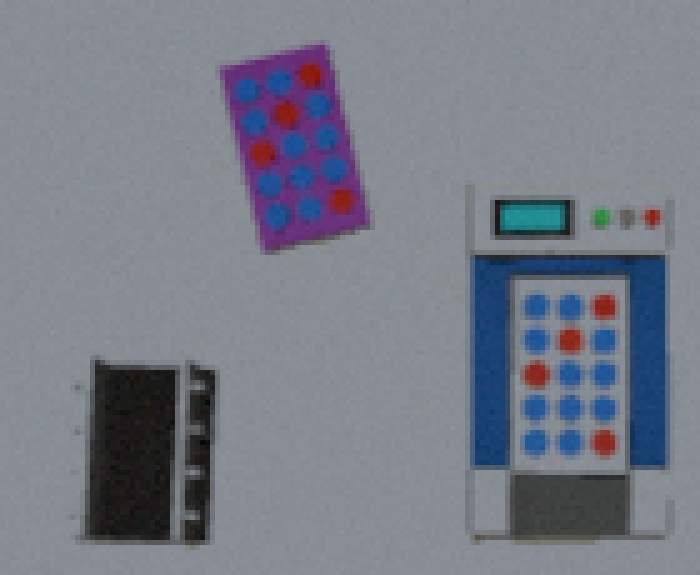

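View pics/c2.png

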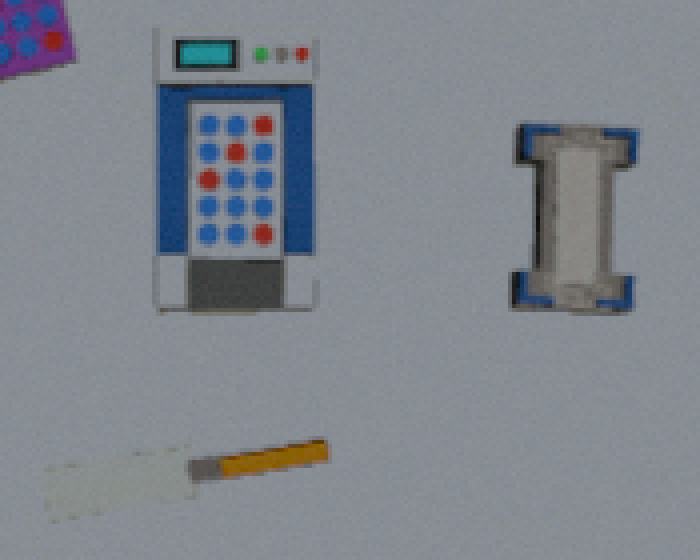

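View pics/c3.png

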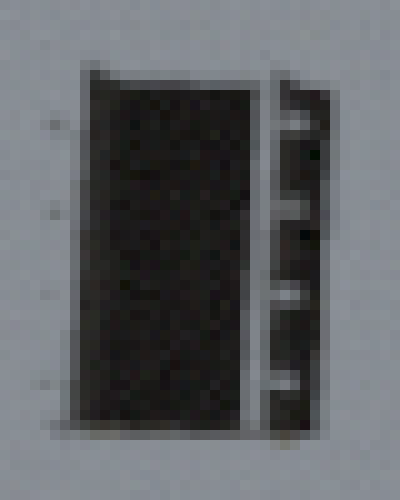

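The crop confirms the plate: silver with blue and red wells, flush in the heater recess. The purple one on the bench is a decoy. Next I'll measure the poses.

Run:
```python
from h import *
d=load("pics/top0.npz");P=pts(d)
hsv=cv2.cvtColor(d["image"],cv2.COLOR_RGB2HSV)
def mask(lo,hi,box):
    m=cv2.inRange(hsv,lo,hi);k=np.zeros_like(m);x0,y0,x1,y1=box;k[y0:y1,x0:x1]=m[y0:y1,x0:x1];return k
def rect(m,z,nm):
    v,u=np.nonzero(m);Q=ray(d,np.c_[u,v],z)[:,:2]
    c,s,a=cv2.minAreaRect(Q.astype(np.float32));print(nm,len(u),"c",np.round(c,1),"s",np.round(s,1),"a",round(a,2),"mean",Q.mean(0).round(1));return Q
def pca(Q):
    w,V=np.linalg.eigh(np.cov(Q.T));v=V[:,1];return np.degrees(np.arctan2(v[1],v[0]))
O=mask((8,150,90),(25,255,255),(260,235,310,256))
Q=rect(O,42,"handle");print(pca(Q), [P[y,x,2].round() for y,x in np.argwhere(O)[::12]])
B=mask((100,100,60),(125,255,255),(250,145,300,195))
rect(B,40,"blue heater")
B=mask((100,100,60),(125,255,255),(340,155,380,215))
Q=rect(B,37,"nest")
# wells: heater
n,l,st,ce=cv2.connectedComponentsWithStats(mask((0,90,60),(255,255,255),(265,156,289,195)))
for s,c in zip(st[1:],ce[1:]):
    if 8<s[4]<80: print("well",c.round(1),ray(d,c,40)[0,:2].round(1),s[4])
# heights maps
for nm,box,lo,hi in[("rack",(165,160,215,215),40,56),("rackall",(165,160,215,215),3,60),("nest",(335,150,380,215),24,45),("blade",(220,235,270,265),1.5,12),("heater fl",(255,190,298,212),25,45)]:
    x0,y0,x1,y1=box;S=P[y0:y1,x0:x1].reshape(-1,3);S=S[(S[:,2]>lo)&(S[:,2]<hi)]
    if len(S)>5:
        c,s,a=cv2.minAreaRect(S[:,:2].astype(np.float32));print(nm,len(S),np.round(c,1),np.round(s,1),round(a,2),"mean",S.mean(0).round(1),"med z",np.median(S[:,2]).round(1),pca(S[:,:2]).round(2))
b=P[300:330,100:400,2];print("bench z",b.mean(),b.std())
np.set_printoptions(linewidth=250)
print(P[168:214:2,172:208,2].round().astype(int))
```

```text
handle 121 c [442.7 -36.9] s [12.9 72.8] a 8.96 mean [443.  -37.2]
97.99983734998483 [np.float64(28.0), np.float64(40.0), np.float64(40.0), np.float64(39.0), np.float64(45.0), np.float64(45.0), np.float64(44.0), np.float64(46.0), np.float64(40.0), np.float64(42.0), np.float64(43.0)]
blue heater 917 c [645.2 -15.4] s [106.5 115.2] a 88.26 mean [647.5 -15.1]
nest 109 c [ 604.4 -254.6] s [ 78.6 125. ] a 84.72 mean [ 604.7 -252.9]
well [267. 161.] [6.751e+02 5.000e-01] 21
well [273.6 161. ] [674.4 -18. ] 23
well [280.5 161. ] [673.9 -37.3] 18
well [266.8 167.7] [656.1   1.6] 22
well [273.5 167.6] [655.8 -17.2] 17
well [280.2 167.9] [654.6 -35.8] 21
well [266.8 174.4] [637.5   2.2] 19
well [273.7 174.4] [636.9 -17.1] 21
well [280.2 174.4] [636.3 -35.3] 21
well [266.9 181.1] [618.6   2.4] 22
well [273.6 181.2] [617.7 -16.2] 21
well [280.2 181.2] [617.1 -34.7] 20
well [266.9 188.1] [599.1   3. ] 22
well [273.6 188.1] [598.5 -15.5] 21
well [280.4 188. ] [598.2 -34.4] 19
rack 213 [601.9 226.9] [72.7 99.9] 86.3 mean [602.3 226.2  48.7] med z 49.3 178.92
rackall 1374 [612.4 224.6] [141.4 156. ]
[... 3868 characters left out ...]
  24    6    5    5    9    8    6    5   10   10    7    8   10    4    5    5   50   54   37   20    9    6   10    3   -2   -3    1    2   -2    3]
 [  -1    3    5    0    3   -1    2    3    5    1   -7    0    1    6    4    4   10    4    9   12    7    9    6   33   35   22    7    4    8    2    2    3    4    2   -1   -1]
 [   3    8    1   -5   -1    1    0    2    2   -2    2    2    7    2    3    2    2    4   -1    5    6    0    1    3    1    2    0 1279    4    6   -2   -3    3    2   -5    2]
 [   1    4    4    5    3    4    1    2    0   -1    7    0    3    4   -3    2   -1    8   -1    0    4   -1    3    2    1   -1    2    2   -1   -1   -3    0    2    2    2    1]]
```

Run:
```python
from h import *
from scipy.spatial.transform import Rotation as Ro
s=arm.state();R=Ro.from_quat(s["tcp_rot"]).as_matrix();print("tool axes cols x,y,z\n",R.round(3))
d=load("pics/top0.npz");P=pts(d);c=-cam(d)[0].T@cam(d)[1];print("campos",c.round())
# rack rails: high points
x0,y0,x1,y1=165,160,215,215
S=P[y0:y1,x0:x1].reshape(-1,3);S=S[(S[:,2]>44)&(S[:,2]<60)]
vv=np.argwhere((P[y0:y1,x0:x1,2]>44)&(P[y0:y1,x0:x1,2]<60))+[y0,x0]
Q=ray(d,vv[:,::-1],50)
L=Q[:,1]>227
A=np.c_[L,~L,Q[:,0]-602];y=Q[:,1]
k=np.ones(len(y),bool)
for _ in range(8):
    w=np.linalg.lstsq(A[k],y[k],rcond=None)[0];r=y-A@w;k=abs(r)<4
print("rails",w[:2].round(1),w[:2].mean().round(2),np.degrees(np.arctan(w[2])).round(2),k.sum(),"x range",np.sort(Q[k,0])[[0,3,-4,-1]].round(1))
# black base
hsv=cv2.cvtColor(d["image"],cv2.COLOR_RGB2HSV)
m=np.zeros((384,512),np.uint8);m[160:215,165:215]=(hsv[160:215,165:215,2]<70)*255
v,u=np.nonzero(m);q=ray(d,np.c_[u,v],6)[:,:2];print("black",cv2.minAreaRect(q.astype(np.float32)))
# nest guides: 4 blue comps
B=cv2.inRange(hsv,(100,100,60),(125,255,255));K=np.zeros_like(B);K[155:215,340:380]=B[155:215,340:380]
n,l,st,ce=cv2.connectedComponentsWithStats(K)
for s,c in zip(st[1:],ce[1:]): print("guide",s,ray(d,c,37)[0,:2].round(1))
# nest floor pixel outline by depth>24
M=np.zeros_like(B);M[150:215,335:382]=((P[150:215,335:382,2]>22)&(P[150:215,335:382,2]<46))*255
v,u=np.nonzero(M);q=ray(d,np.c_[u,v],32)[:,:2];print("nest top",cv2.minAreaRect(q.astype(np.float32)),q.mean(0))
# lifter blade
d2=load("pics/scene0.npz")
crop(d,345,155,380,213,"pics/c4.png",10);crop(d2,185,130,240,175,"pics/c5.png",10);crop(d2,270,145,345,200,"pics/c6.png",10)
```

```text
tool axes cols x,y,z
 [[ 0.976 -0.001  0.219]
 [-0.219 -0.001  0.976]
 [-0.    -1.    -0.001]]
campos [ 499.    6. 1279.]
rails [253.6 200.7] 227.15 -3.43 166 x range [552.1 553.8 650.5 653.4]
black ((603.6329956054688, 223.83448791503906), (68.51118469238281, 100.32562255859375), 86.41858673095703)
guide [346 161   9   8  28] [ 662.  -226.7]
guide [366 162   9   9  27] [ 656.7 -290.1]
guide [344 198   9   8  29] [ 551.4 -218.7]
guide [364 199   9   8  25] [ 546.2 -281.7]
nest top ((603.4030151367188, -252.79986572265625), (81.48782348632812, 130.38975524902344), 85.51160430908203) [ 602.83670199 -253.28640332]
```

View pics/c4.png

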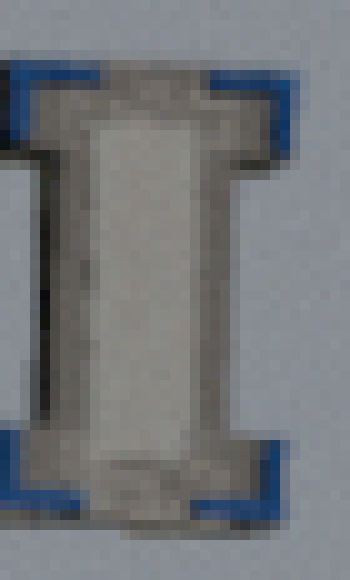

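View pics/c5.png

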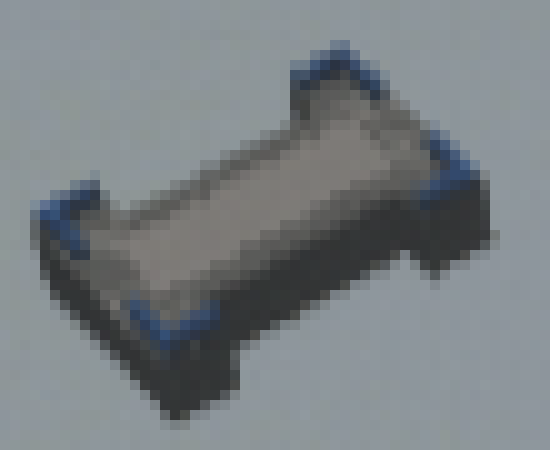

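View pics/c6.png

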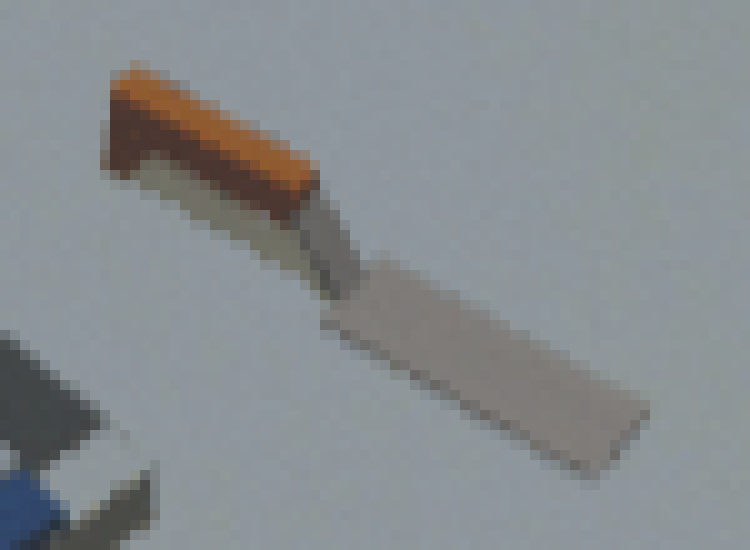

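The nest centre is about (604,-254) with yaw -4.5°. The rack centre is about (602.5,227) with yaw -3.4°, and the plate is at about (637,-17) with yaw -1.8°. The lifter points along yaw 98°, with its grip point at about (441,-25). Now I'll move towards the lifter.

```bash
python3 -m creep '[[[0.04,0.008,-0.046],0],[[0.04,0.008,-0.046],0],[[0.04,0.008,-0.046],0],[[0.04,0.008,-0.046],0],[[0.04,0.008,-0.046],0],[[0.04,0.008,-0.046],0],[[0.04,0.008,-0.046],0],[[0.04,0.008,-0.046],0],[[0.04,0.008,-0.046],0],[[0.04,0.008,-0.046],0]]' 1
cat > st.py <<'E'
import sys;from h import *
from scipy.spatial.transform import Rotation as Ro
s=arm.state();R=Ro.from_quat(s["tcp_rot"]).as_matrix()
th=np.degrees(np.arctan2(R[1,0],R[0,0]))
print("t",round(s["time"],2),"pos",s["position"].round(2),"theta",round(th,2),"ydown",R[:,1].round(4),"F",s["contact_force"].round(1),"T",s["ft_torque"].round(2),"open",round(s["opening"],1),"q6",round(s["q"][5],2),"q1",round(s["q"][0],2))
if len(sys.argv)>2:
    g=np.array([float(a) for a in sys.argv[1:]]);D=np.append(g[:3]-s["position"],[])
    print("tool shift mm",(R.T@D).round(1), end=" ")
    if len(g)>3:
        tw=-((g[3]-th+180)%360-180);print("twist",round(tw,2),end=" ")
        t=np.radians(g[3]);Rf=np.array([[np.cos(t),0,-np.sin(t)],[np.sin(t),0,np.cos(t)],[0,-1,0]]);print("in final axes",(Rf.T@D).round(1))
E
python3 st.py 441.3 -24.8 12 -82
```

```text
time: 1.35
position: [416.0, 22.6, 158.5]
tcp_rot: [-0.703, 0.078, -0.078, 0.703]
contact_force: [0.4, 0.2, -1.0]
opening: 88.0
t 1.35 pos [416.01  22.61 158.53] theta -12.68 ydown [ 6.e-04  1.e-04 -1.e+00] F [ 0.4  0.2 -1. ] T [ 0.04  0.01 -0.01] open 88.0 q6 -1.58 q1 -0.23
tool shift mm [ 35.  146.5 -40.7] twist 69.32 in final axes [ 50.5 146.5  18.4]
```

```bash
python3 -m creep '[[[0,0.008,0],9.9],[[0,0.008,0],9.9],[[0,0.008,0],9.9],[[0,0.008,0],9.9],[[0,0.008,0],9.9],[[0,0.008,0],9.9],[[0,0.008,0],9.9],[[0.02,0.008,0.006],0],[[0.02,0.008,0.006],0],[[0.0105,0.008,0.0064],0]]'
python3 st.py 441.3 -24.8 12 -82
python3 - <<'E'
from h import *
d=load("pics/scene0.npz")
T=ray(d,[[329.5,192.5],[335,186],[302.5,177]],2);print(T.round(1),T[:2].mean(0).round(1))
d=arm.snapshot("scene");np.savez("pics/s1.npz",**d);crop(d,240,110,360,210,"pics/s1.png",6)
E
```

```text
time: 2.6
position: [441.0, -23.5, 78.3]
tcp_rot: [0.534, -0.464, 0.464, -0.534]
contact_force: [0.3, -0.5, 0.2]
opening: 88.2
t 2.6 pos [440.95 -23.48  78.26] theta -82.0 ydown [-2.e-04  1.e-04 -1.e+00] F [ 0.3 -0.5  0.2] T [-0.08  0.04  0.03] open 88.2 q6 -0.46 q1 -0.32
tool shift mm [ 1.4 66.3  0.2] twist 0.0 in final axes [ 1.4 66.3  0.2]
[[435.1 128.9   2. ]
 [402.5 124.2   2. ]
 [449.2  27.    2. ]] [418.8 126.5   2. ]
```

View pics/s1.png

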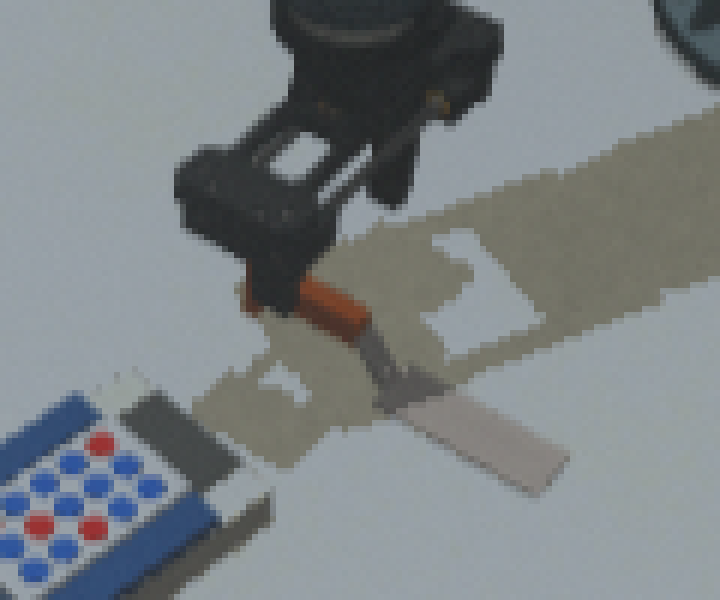

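The gripper straddles the orange handle at (300,295) in the crop, and the tip estimate from the scene view agrees to about 3 mm. I'll descend and grip.

```bash
python3 -m creep '[[[0.001,0.015,0],0],[[0,0.015,0],0],[[0,0.015,0],0],[[0,0.012,0],0],[[0,0.006,0],0],[[0,0.003,0],0],[[0,0,0],0],[[0,0,0],0],[[0,0,0],0],[[0,0,0],0]]' 
python3 st.py 441.3 -24.8 12 -82
python3 -m creep '[[[0,0,0],0],[[0,0,0],0],[[0,0,0],0],[[0,0,0],0],[[0,0,0],0],[[0,0,0],0],[[0,0,0],0],[[0,0,0],0],[[0,0,0],0],[[0,0,0],0]]' 0 55
python3 st.py 441.3 -24.8 12 -82
```

```text
time: 3.9
position: [441.1, -23.8, 12.9]
tcp_rot: [-0.534, 0.464, -0.464, 0.534]
contact_force: [0.6, 0.0, 0.1]
opening: 88.2
t 3.9 pos [441.06 -23.84  12.92] theta -81.95 ydown [ 5.e-04 -1.e-04 -1.e+00] F [0.6 0.  0.1] T [-0.05  0.01  0.03] open 88.2 q6 -0.46 q1 -0.32
tool shift mm [1.  0.9 0.1] twist 0.05 in final axes [1.  0.9 0.1]
time: 5.15
position: [440.9, -23.8, 12.7]
tcp_rot: [0.534, -0.464, 0.464, -0.534]
contact_force: [-1.1, -0.4, -0.9]
opening: 13.2
t 5.15 pos [440.87 -23.78  12.71] theta -81.95 ydown [-1.e-04  0.e+00 -1.e+00] F [-1.1 -0.4 -0.9] T [-0.12  0.06  0.02] open 13.2 q6 -0.46 q1 -0.32
tool shift mm [1.1 0.7 0.3] twist 0.05 in final axes [1.1 0.7 0.3]
```

```bash
python3 -m creep '[[[0,-0.008,0],0],[[0,-0.014,-0.005],0],[[0,-0.014,-0.01],0],[[0,-0.014,-0.01],0],[[0,-0.01,-0.005],5],[[0,0,0],10],[[0,0,0],10],[[0,0,0],10],[[0,0,0],10],[[0,0,0],10]]'
python3 st.py 410 -10 57 178.2
python3 -m creep '[[[0,0,0],10],[[0,0,0],10],[[0,0,0],10],[[0,0,0],10],[[0,0,0],5],[[0,0,0],0],[[0,0,0],0],[[0,0,0],0],[[0,0,0],0],[[0,0,0],0]]'
python3 st.py 410 -10 57 178.2
python3 - <<'E'
from h import *
for n in("scene","top"):
    d=arm.snapshot(n);np.savez(f"pics/{n}2.npz",**d)
    crop(d,*((240,100,360,230) if n=="scene" else (225,140,325,270)),f"pics/{n}2.png",5)
E
```

```text
time: 6.4
position: [411.2, -28.0, 73.1]
tcp_rot: [0.257, -0.658, 0.659, -0.258]
contact_force: [0.7, -0.5, -1.4]
opening: 13.1
t 6.4 pos [411.17 -27.95  73.12] theta -137.28 ydown [ 2.e-04 -1.e-04 -1.e+00] F [ 0.7 -0.5 -1.4] T [-0.08  0.13 -0.03] open 13.1 q6 0.47 q1 -0.36
tool shift mm [-11.3  16.1 -14. ] twist 44.52 in final axes [  1.7  16.1 -17.9]
time: 7.65
position: [411.2, -28.0, 72.7]
tcp_rot: [0.012, 0.707, -0.707, -0.012]
contact_force: [0.2, 0.6, -1.2]
opening: 13.3
t 7.65 pos [411.16 -27.99  72.71] theta 178.06 ydown [-1.e-04  0.e+00 -1.e+00] F [ 0.2  0.6 -1.2] T [-0.02  0.14 -0.02] open 13.3 q6 1.25 q1 -0.36
tool shift mm [  1.8  15.7 -17.9] twist -0.14 in final axes [  1.7  15.7 -17.9]
```

View pics/scene2.png

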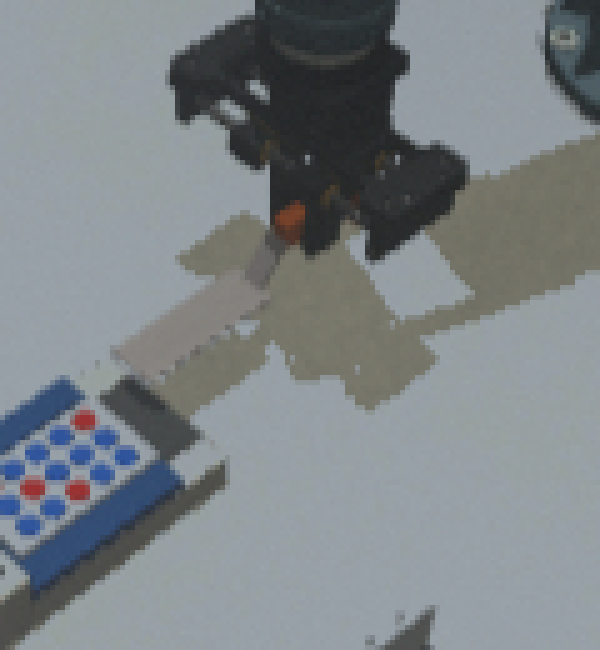

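View pics/top2.png

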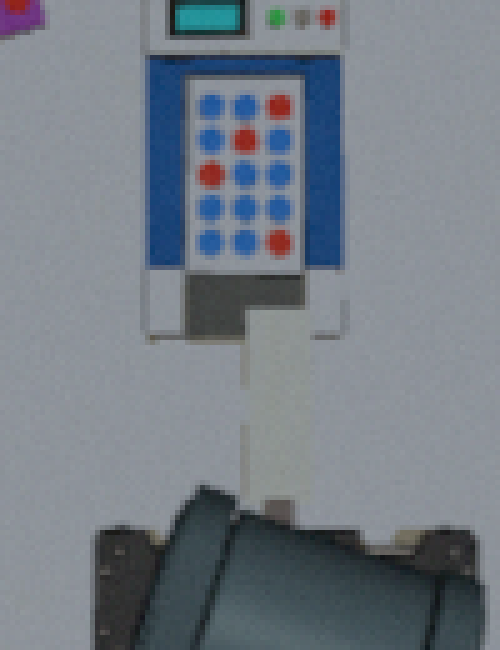

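```bash
python3 - <<'E'
from h import *
d=load("pics/top2.npz")
print("tip",ray(d,[[273.5,201],[286.7,201]],62).round(1))
print("blade rear",ray(d,[[274.2,239],[287,239]],62).round(1))
print("plate front edge z40",ray(d,[[261.5,194],[285.5,194]],40).round(1), "floor front edge z30",ray(d,[[261.5,207],[285.5,207]],30).round(1))
P=pts(d)
print("blade z along x",[P[r,276:285,2].mean().round(1) for r in (203,207,212,218,224,230,236)])
E
python3 st.py 410 -10 57 178.2
```

```text
tip [[561.5 -13.8  62. ]
 [560.4 -49.8  62. ]]
blade rear [[458.6 -12.4  62. ]
 [457.5 -47.   62. ]]
plate front edge z40 [[583.1  18.6  40. ]
 [581.  -48.1  40. ]] floor front edge z30 [[547.3  19.7  30. ]
 [545.3 -47.3  30. ]]
blade z along x [np.float64(64.3), np.float64(64.4), np.float64(62.5), np.float64(64.9), np.float64(61.6), np.float64(62.0), np.float64(66.0)]
t 7.75 pos [411.16 -28.    72.7 ] theta 178.06 ydown [-1.e-04  0.e+00 -1.e+00] F [ 0.  -0.6 -1.4] T [-0.02  0.19  0.05] open 13.4 q6 1.25 q1 -0.36
tool shift mm [  1.8  15.7 -18. ] twist -0.14 in final axes [  1.7  15.7 -18. ]
```

```bash
python3 -m creep '[[[0,0,-0.009],0],[[0,0,-0.009],0],[[0,0.006,0],0],[[0,0.008,0],0],[[0,0.008,0],0],[[0,0.005,0],0],[[0,0.001,0],0],[[0,0,0],0],[[0,0,0],0],[[0,0,0],0]]'
python3 st.py 411 -10 42.7 178.2
python3 - <<'E'
from h import *
for n in("scene","top"):
    d=arm.snapshot(n);np.savez(f"pics/{n}3.npz",**d)
    crop(d,*((240,120,330,200) if n=="scene" else (245,150,305,250)),f"pics/{n}3.png",6)
E
```

```text
time: 9.0
position: [412.0, -10.1, 44.9]
tcp_rot: [-0.012, -0.707, 0.707, 0.012]
contact_force: [0.4, -0.4, -1.2]
opening: 13.2
t 9.0 pos [411.99 -10.07  44.94] theta 178.05 ydown [ 5.e-04 -1.e-04 -1.e+00] F [ 0.4 -0.4 -1.2] T [ 0.02  0.16 -0.04] open 13.2 q6 1.29 q1 -0.31
tool shift mm [ 1.   2.2 -0. ] twist -0.15 in final axes [ 1.   2.2 -0. ]
```

View pics/scene3.png

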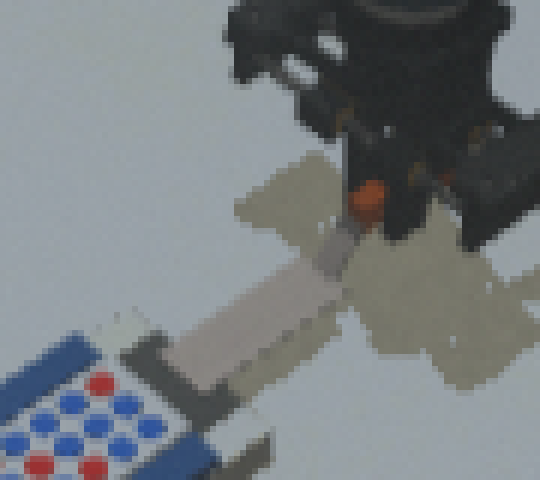

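View pics/top3.png

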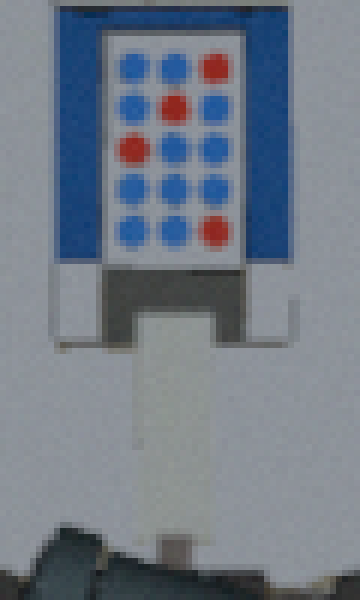

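The blade tip, at about (175,310) in the crop, is centred in the recess and about 20 mm in front of the plate. I'll lower it to the floor.

```bash
python3 -m creep '[[[0,0.0005,0],0],[[0,0.0005,0],0],[[0,0.0005,0],0],[[0,0.0004,0],0],[[-0.003,0,0],0],[[-0.004,0,0],0],[[-0.004,0,0],0],[[-0.003,0,0],0],[[0,0,0],0],[[0,0,0],0]]'
python3 st.py 411 -10 42.7 178.2
```

```text
time: 10.35
position: [425.6, -10.4, 42.7]
tcp_rot: [0.012, 0.707, -0.707, -0.012]
contact_force: [0.3, 0.3, -1.4]
opening: 13.2
t 10.35 pos [425.63 -10.41  42.73] theta 178.06 ydown [-3.e-04  1.e-04 -1.e+00] F [ 0.3  0.3 -1.4] T [-0.05  0.19  0.03] open 13.2 q6 1.3 q1 -0.3
tool shift mm [14.6  0.   0.1] twist -0.14 in final axes [14.6  0.   0.1]
```

```bash
python3 -m creep '[[[0,0.0003,0],0],[[-0.002,0,0],0],[[-0.002,0,0],0],[[-0.002,0,0],0],[[-0.002,0,0],0],[[-0.002,0,0],0],[[-0.002,0,0],0],[[-0.002,0,0],0],[[-0.002,0,0],0],[[0,0,0],0]]'
python3 st.py 411 -10 42.7 178.2
```

```text
time: 11.6
position: [441.7, -11.0, 42.4]
tcp_rot: [0.012, 0.707, -0.707, -0.012]
contact_force: [-2.9, -1.0, 0.4]
opening: 13.4
t 11.6 pos [441.66 -10.97  42.42] theta 178.05 ydown [-4.e-04  1.e-04 -1.e+00] F [-2.9 -1.   0.4] T [-0.06  0.64  0.02] open 13.4 q6 1.31 q1 -0.29
tool shift mm [30.7 -0.3  0.1] twist -0.15 in final axes [30.7 -0.3 -0. ]
```

```bash
python3 -m creep '[[[-0.002,0,0],0],[[-0.003,0,0],0],[[-0.003,0,0],0],[[-0.003,0,0],0],[[-0.003,0,0],0],[[-0.003,0,0],0],[[-0.003,0,0],0],[[-0.003,0,0],0],[[-0.002,0,0],0],[[0,0,0],0]]'
python3 st.py 411 -10 42.7 178.2
python3 - <<'E'
from h import *
for n in("scene","top"):
    d=arm.snapshot(n);np.savez(f"pics/{n}4.npz",**d)
    crop(d,*((220,120,310,220) if n=="scene" else (245,140,305,240)),f"pics/{n}4.png",6)
E
```

```text
time: 12.85
position: [467.1, -11.9, 42.6]
tcp_rot: [-0.012, -0.707, 0.707, 0.012]
contact_force: [-1.9, 0.3, -0.1]
opening: 13.1
t 12.85 pos [467.08 -11.91  42.56] theta 178.05 ydown [ 5.e-04 -1.e-04 -1.e+00] F [-1.9  0.3 -0.1] T [-0.08  0.52 -0.04] open 13.1 q6 1.32 q1 -0.28
tool shift mm [56.1 -0.2 -0. ] twist -0.15 in final axes [56.1 -0.1 -0.1]
```

View pics/scene4.png

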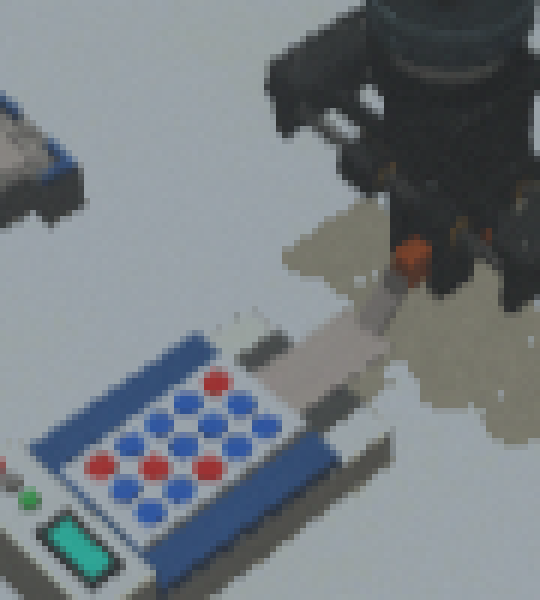

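View pics/top4.png

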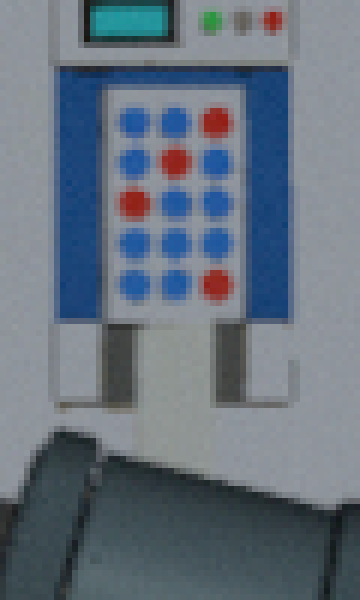

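The blade is going under the plate with the wells still level, and the push force is only about 2 N. I'll go on in.

```bash
python3 -m creep '[[[-0.003,0,0],0],[[-0.006,0,0],0],[[-0.007,0,0],0],[[-0.008,0,0],0],[[-0.008,0,0],0],[[-0.008,0,0],0],[[-0.007,0,0],0],[[-0.005,0,0],0],[[-0.003,0,0],0],[[0,0,0],0]]'
python3 st.py 526 -14 42.7 178.2
python3 - <<'E'
from h import *
for n in("scene","top"):
    d=arm.snapshot(n);np.savez(f"pics/{n}5.npz",**d)
    crop(d,*((220,120,310,220) if n=="scene" else (245,140,305,240)),f"pics/{n}5.png",6)
E
```

```text
time: 14.2
position: [520.0, -13.4, 42.6]
tcp_rot: [0.01, 0.707, -0.707, -0.013]
contact_force: [-5.0, 0.9, 3.1]
opening: 13.5
t 14.2 pos [519.99 -13.41  42.59] theta 178.07 ydown [-4.1e-03  5.0e-04 -1.0e+00] F [-5.   0.9  3.1] T [-0.09  0.93 -0.04] open 13.5 q6 1.35 q1 -0.25
tool shift mm [-6.  -0.1  0.4] twist -0.13 in final axes [-6.  -0.1  0.4]
```

View pics/scene5.png

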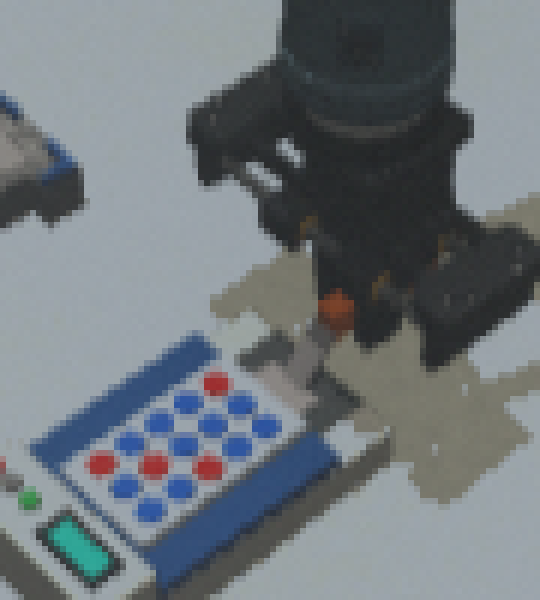

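View pics/top5.png

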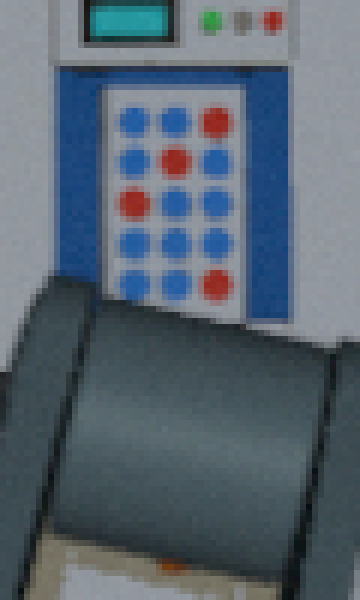

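```bash
python3 -m creep '[[[0,-0.001,0],0],[[0,-0.001,0],0],[[0,-0.001,0],0],[[0,-0.002,0],0],[[0,-0.002,0],0],[[0,-0.002,0],0],[[0,-0.003,0],0],[[0,-0.003,0],0],[[0,-0.002,0],0],[[0,-0.001,0],0]]'
python3 st.py 526 -14 42.7 178.2
python3 - <<'E'
from h import *
for n in("scene",):
    d=arm.snapshot(n);np.savez(f"pics/{n}6.npz",**d)
    crop(d,*((220,120,310,220) if n=="scene" else (245,140,305,240)),f"pics/{n}6.png",6)
E
```

```text
time: 15.55
position: [521.8, -13.8, 60.7]
tcp_rot: [-0.012, -0.707, 0.707, 0.012]
contact_force: [-0.6, -0.8, -3.4]
opening: 13.5
t 15.55 pos [521.84 -13.77  60.72] theta 178.05 ydown [ 3.e-04 -1.e-04 -1.e+00] F [-0.6 -0.8 -3.4] T [0.02 0.36 0.04] open 13.5 q6 1.35 q1 -0.25
tool shift mm [-4.2 18.   0.1] twist -0.15 in final axes [-4.2 18.   0.1]
```

View pics/scene6.png

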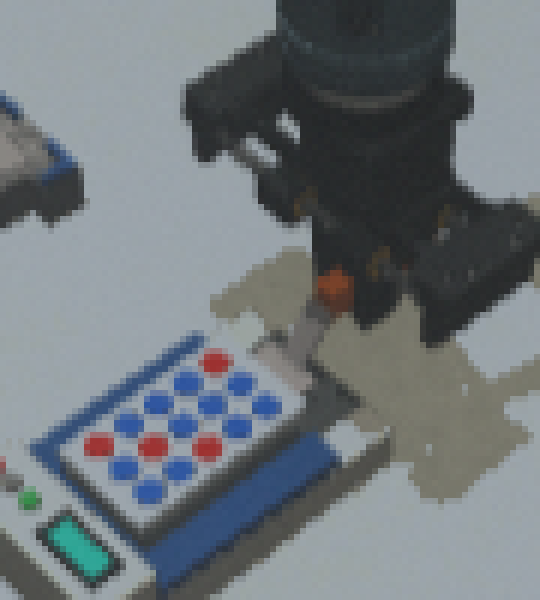

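The plate is up and level on the lifter, clear of the walls, and Fz matches the weight of plate plus lifter. I'll lift further and measure where it sits.

```bash
python3 -m creep '[[[0,-0.001,0],0],[[0,-0.002,0],0],[[0,-0.003,0],0],[[0,-0.004,0],0],[[0,-0.004,0],0],[[0,-0.004,0],0],[[0,-0.003,0],0],[[0,-0.002,0],0],[[0,-0.001,0],0],[[0,0,0],0]]'
cat > wells.py <<'E'
import sys;from h import *
# wells top z, box ; returns centre & yaw
n=sys.argv[1];z=float(sys.argv[2]);box=[int(a) for a in sys.argv[3:7]]
d=arm.snapshot(n) if len(sys.argv)<8 else load(sys.argv[7]);s=arm.state();x0,y0,x1,y1=box
np.savez("pics/w.npz",**d)
hsv=cv2.cvtColor(d["image"],cv2.COLOR_RGB2HSV);m=cv2.inRange(hsv,(0,100,60),(255,255,255));k=np.zeros_like(m);k[y0:y1,x0:x1]=m[y0:y1,x0:x1]
N,l,st,ce=cv2.connectedComponentsWithStats(k)
C=np.array([c for s_,c in zip(st[1:],ce[1:]) if 6<s_[4]<60 and max(s_[2:4])<9]);Q=ray(d,C,z)[:,:2];P=pts(d)
for c,q in zip(C,Q): print(c.round(1),q.round(1),P[int(round(c[1]))-1:int(round(c[1]))+2,int(round(c[0]))-1:int(round(c[0]))+2,2].mean().round(1))
print("n",len(Q),"mean",Q.mean(0).round(1)); 
if len(Q)==15: 
    c,ss,a=cv2.minAreaRect(Q.astype(np.float32));w,V=np.linalg.eigh(np.cov(Q.T));v=V[:,1];v=v*np.sign(v[0]);print("rect c",np.round(c,1),"yaw",np.degrees(np.arctan2(v[1],v[0])).round(2))
E
python3 st.py 489 230 85 176.6
python3 wells.py top 82 255 135 295 200
python3 - <<'E'
from h import *
crop(load("pics/w.npz"),245,130,305,230,"pics/t7.png",6)
E
```

```text
time: 16.85
position: [521.7, -13.8, 84.5]
tcp_rot: [0.012, 0.707, -0.707, -0.012]
contact_force: [-1.0, -0.1, -3.9]
opening: 13.6
t 16.85 pos [521.73 -13.75  84.51] theta 178.05 ydown [ 0.  0. -1.] F [-1.  -0.1 -3.9] T [-0.02  0.45  0.01] open 13.6 q6 1.35 q1 -0.25
tool shift mm [  41.    -0.5 -242.5] twist 1.45 in final axes [  47.1   -0.5 -241.4]
[280. 143.] [717.3 -36.1] 58.6
[290. 143.] [716.5 -63.2] 59.5
[267. 158.] [6.773e+02 4.000e-01] 84.0
[274. 158.] [676.7 -18.5] 82.0
[281. 158.] [676.2 -37.4] 83.5
[267. 165.] [658.2   1. ] 83.9
[274. 165.] [657.7 -17.9] 83.9
[281. 165.] [657.1 -36.8] 82.7
[267. 172.] [639.2   1.6] 84.5
[274. 172.] [638.6 -17.3] 84.3
[281. 172.] [638.1 -36.2] 83.2
[267. 179.] [620.2   2.2] 83.7
[274. 179.] [619.7 -16.7] 85.4
[281. 179.] [619.1 -35.5] 83.9
[267.  186.2] [600.9   2.8] 85.1
[274. 186.] [600.8 -16.1] 84.4
[281. 186.] [600.2 -34.9] 84.8
n 17 mean [647.9 -21.1]
```

View pics/t7.png

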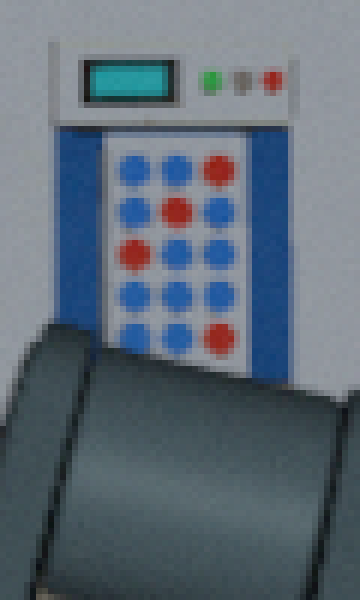

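```bash
python3 -m creep '[[[0.0007,0,-0.004],0],[[0.0015,0,-0.008],0],[[0.002,0,-0.012],0],[[0.003,0,-0.016],0.2],[[0.0035,0,-0.02],0.3],[[0.004,0,-0.022],0.3],[[0.004,0,-0.022],0.3],[[0.004,0,-0.022],0.3],[[0.004,0,-0.022],0],[[0.004,0,-0.022],0]]' &&
python3 -m creep '[[[0.004,0,-0.022],0],[[0.0033,0,-0.018],0],[[0.0025,0,-0.014],0],[[0.002,0,-0.01],0],[[0.0012,0,-0.007],0],[[0.0008,0,-0.004],0],[[0,0,-0.001],0],[[0,0,0],0],[[0,0,0],0],[[0,0,0],0]]'
python3 st.py 485.6 233.5 84.5 176.6
python3 wells.py top 82 150 100 235 230
python3 - <<'E'
from h import *
crop(load("pics/w.npz"),150,140,230,230,"pics/t8.png",6)
d=arm.snapshot("scene");np.savez("pics/s8.npz",**d);crop(d,260,170,370,270,"pics/s8.png",6)
E
```

```text
time: 18.15
position: [498.3, 159.3, 84.5]
tcp_rot: [0.02, 0.707, -0.707, -0.021]
contact_force: [-0.2, -0.0, -4.2]
opening: 13.3
time: 19.4
position: [489.6, 234.0, 84.5]
tcp_rot: [-0.021, -0.707, 0.707, 0.021]
contact_force: [-0.3, -0.0, -3.0]
opening: 13.5
t 19.4 pos [489.64 233.95  84.52] theta 176.63 ydown [-0.e+00 -1.e-04 -1.e+00] F [-0.3 -0.  -3. ] T [ 0.02  0.45 -0.02] open 13.5 q6 1.86 q1 0.23
tool shift mm [4.  0.  0.7] twist 0.03 in final axes [4.  0.  0.7]
[176.9 172.1] [646.3 244.5] 84.1
[183.8 172.5] [644.7 225.9] 82.5
[190.8 172.8] [643.4 207.2] 82.5
[176.4 179.2] [627.  246.2] 83.4
[183.6 179.2] [626.5 226.6] 83.8
[190.8 179.6] [624.8 207.5] 83.7
[176.2 186.2] [608.1 246.7] 84.5
[183.2 186.4] [607.1 228. ] 83.2
[190.2 186.8] [605.6 209.1] 83.8
[175.9 193.2] [589.3 247.9] 84.7
[183.  193.5] [588.  228.9] 85.6
[190.1 193.9] [586.3 209.8] 83.7
[175.5 200.5] [569.8 249.2] 84.6
[182.8 200.6] [568.9 229.8] 84.8
[189.8 200.8] [567.9 211. ] 83.8
[187.3 225.6] [501.9 218.6] 178.5
n 16 mean [600.4 227.3]
```

View pics/t8.png

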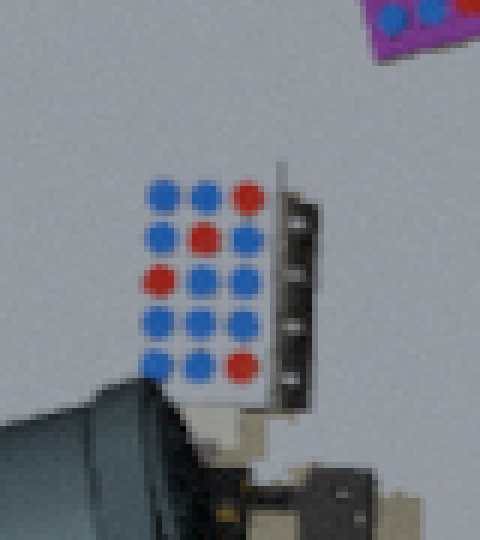

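View pics/s8.png

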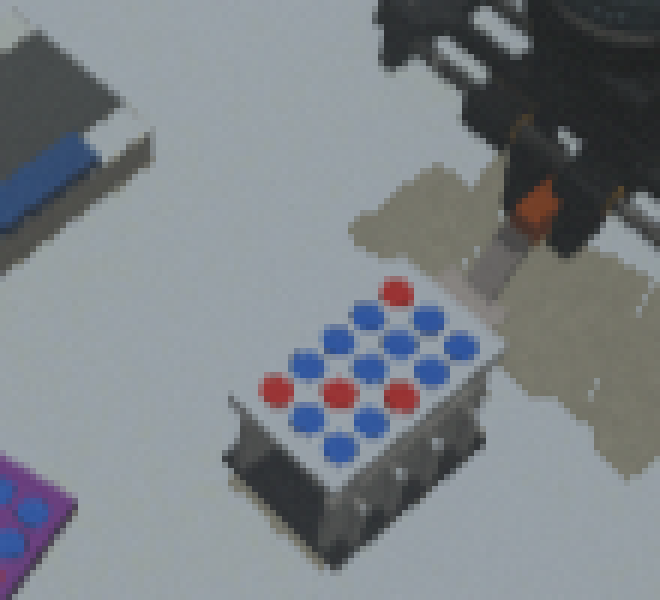

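```bash
python3 -m creep '[[[0.001,0,0.0004],0],[[0.0015,0,0.0004],0],[[0.0015,0.001,0],0],[[0.0005,0.002,0],0],[[0,0.003,0],0],[[0,0.004,0],0],[[0,0.004,0],0],[[0,0.003,0],0],[[0,0.002,0],0],[[0,0.001,0],0]]'
python3 st.py 485.6 233 55.5 176.6
python3 -m creep '[[[0,0.001,0],0],[[0,0.001,0],0],[[0,0.001,0],0],[[0,0.001,0],0],[[0,0.001,0],0],[[0,0.001,0],0],[[0,0.001,0],0],[[0,0.001,0],0],[[0,0.0005,0],0],[[0,0,0],0]]'
python3 st.py 485.6 233 55.5 176.6
python3 wells.py top 60 150 100 235 215
python3 - <<'E'
from h import *
d=arm.snapshot("scene");np.savez("pics/s9.npz",**d);crop(d,260,170,370,270,"pics/s9.png",6)
E
```

```text
time: 20.75
position: [485.0, 233.6, 64.4]
tcp_rot: [-0.021, -0.707, 0.707, 0.021]
contact_force: [0.5, 0.1, -3.7]
opening: 13.1
t 20.75 pos [485.01 233.6   64.36] theta 176.65 ydown [-2.e-04 -1.e-04 -1.e+00] F [ 0.5  0.1 -3.7] T [ 0.04  0.36 -0.06] open 13.1 q6 1.86 q1 0.23
tool shift mm [-0.6  8.9  0.6] twist 0.05 in final axes [-0.6  8.9  0.6]
time: 22.0
position: [485.0, 233.6, 56.0]
tcp_rot: [-0.021, -0.707, 0.707, 0.021]
contact_force: [-0.6, 0.2, -1.0]
opening: 13.3
t 22.0 pos [485.03 233.61  55.97] theta 176.65 ydown [-1.e-04 -0.e+00 -1.e+00] F [-0.6  0.2 -1. ] T [ 0.01  0.19 -0.01] open 13.3 q6 1.86 q1 0.23
tool shift mm [-0.6  0.5  0.6] twist 0.05 in final axes [-0.6  0.5  0.6]
[178.2 174.9] [641.3 245.4] 197.6
[185.4 175. ] [640.2 225.7] 62.0
[192.2 175.2] [639.3 207.1] 62.3
[178.1 181.9] [621.9 246. ] 63.0
[185. 182.] [621. 227.] 61.9
[192. 182.] [620.5 207.9] 60.8
[177.8 188.5] [603.8 247.1] 63.4
[184.8 188.8] [602.2 227.7] 62.6
[191.8 189. ] [601.1 208.7] 61.5
[177.8 195.6] [584.2 247.3] 62.5
[184.6 195.8] [583.3 228.6] 61.6
[191.4 196. ] [582.2 210.1] 61.5
[177.3 202.5] [565.5 248.9] 63.2
[184.2 202.8] [564.2 229.9] 62.9
[191.  202.9] [563.2 211.3] 61.9
n 15 mean [602.3 227.9]
rect c [602.2 227.9] yaw -2.8
```

View pics/s9.png

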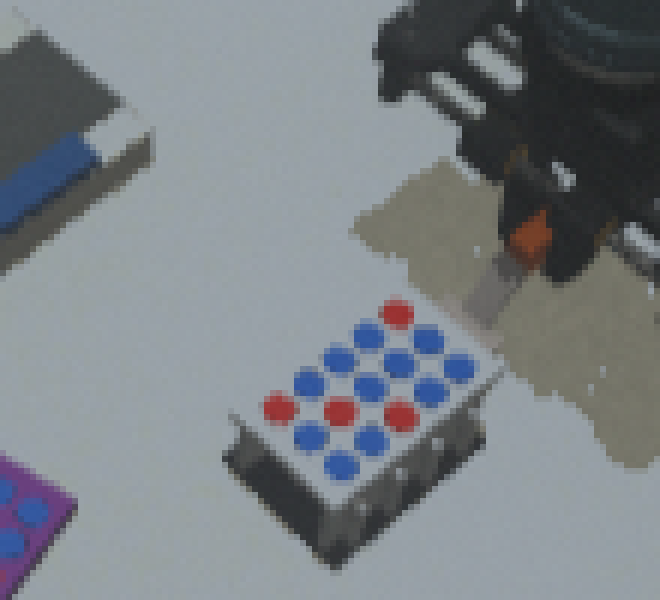

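The plate rests on the rails at centre (602,228), and Fz is back to the lifter's weight alone. I'll draw the lifter out.

```bash
python3 -m creep '[[[0,0.0015,0],0],[[0.004,0,0],0],[[0.008,0,0],0],[[0.014,0,0],0],[[0.018,0,0],0],[[0.02,0,0],0],[[0.02,0,0],0],[[0.02,0,0],0],[[0.02,0,0],0],[[0.006,0,0],0]]'
python3 st.py 485.6 233 12.7 176.6
python3 wells.py top 60 150 100 235 215 | tail -2
python3 - <<'E'
from h import *
d=arm.snapshot("scene");np.savez("pics/s10.npz",**d);crop(d,260,130,370,270,"pics/s10.png",4)
crop(load("pics/w.npz"),140,150,230,290,"pics/t10.png",4)
E
```

```text
time: 23.35
position: [353.4, 241.2, 54.3]
tcp_rot: [-0.02, -0.707, 0.707, 0.021]
contact_force: [-0.2, 0.5, -1.2]
opening: 13.5
t 23.35 pos [353.35 241.2   54.33] theta 176.71 ydown [-9.e-04 -2.e-04 -1.e+00] F [-0.2  0.5 -1.2] T [ 0.    0.25 -0.03] open 13.5 q6 1.95 q1 0.32
tool shift mm [-132.5   41.5    0.6] twist 0.11 in final axes [-132.5   41.6    0.3]
n 15 mean [602.3 228. ]
rect c [602.3 228. ] yaw -2.52
```

View pics/s10.png

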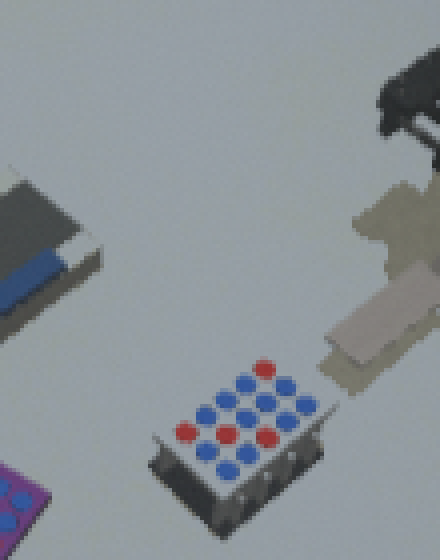

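View pics/t10.png

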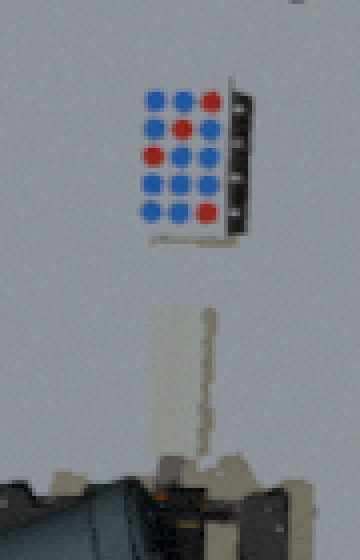

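The lifter is out and the plate stayed at (602,228). I'll lower the lifter to the bench here and release it.

```bash
python3 -m creep '[[[0,0.005,0],0],[[0,0.008,0],0],[[0,0.009,0],0],[[0,0.008,0],0],[[0,0.005,0],0],[[0,0.003,0],0],[[0,0.0015,0],0],[[0,0.001,0],0],[[0,0.0007,0],0],[[0,0,0],0]]'
python3 st.py 485.6 233 12.7 176.6
python3 -m creep '[[[0,0,0],0],[[0,0,0],0],[[0,0,0],0],[[0,0,0],0],[[0,0,0],0],[[0,0,0],0],[[0,-0.01,0],0],[[0,-0.02,0],0],[[0,-0.025,0],0],[[0,-0.03,0],0]]' 1
python3 st.py 602.3 228 120 176.9
```

```text
time: 24.7
position: [355.4, 241.3, 13.4]
tcp_rot: [0.021, 0.707, -0.707, -0.021]
contact_force: [-0.7, -0.0, -1.8]
opening: 13.0
t 24.7 pos [355.35 241.28  13.42] theta 176.65 ydown [ 3.e-04  1.e-04 -1.e+00] F [-0.7 -0.  -1.8] T [-0.03  0.19 -0.  ] open 13.0 q6 1.95 q1 0.32
tool shift mm [-130.5    0.8    0.7] twist 0.05 in final axes [-130.5    0.7    0.5]
time: 25.95
position: [355.0, 241.1, 99.5]
tcp_rot: [-0.021, -0.707, 0.707, 0.021]
contact_force: [0.3, -0.1, -1.1]
opening: 88.4
t 25.95 pos [354.97 241.13  99.46] theta 176.65 ydown [-4.e-04 -1.e-04 -1.e+00] F [ 0.3 -0.1 -1.1] T [-0.07  0.1   0.02] open 88.4 q6 1.95 q1 0.32
tool shift mm [-247.7  -20.6   -1.3] twist -0.25 in final axes [-247.7  -20.5   -0.3]
```

```bash
python3 -m creep '[[[-0.01,0,0],0],[[-0.03,0,0],0],[[-0.045,0,0],0],[[-0.045,0,0],0],[[-0.045,0,-0.001],0],[[-0.04,0,0],0],[[-0.022,0,0],-0.3],[[-0.0107,0,0],0],[[0,0,0],0],[[0,0,0],0]]'
python3 st.py 602.3 228 44 176.9
python3 - <<'E'
from h import *
d=arm.snapshot("scene");np.savez("pics/s11.npz",**d);crop(d,260,120,380,270,"pics/s11.png",4)
d=arm.snapshot("top");np.savez("pics/t11.npz",**d);crop(d,130,150,250,290,"pics/t11.png",4)
E
```

```text
time: 27.2
position: [601.5, 227.9, 97.8]
tcp_rot: [-0.018, -0.707, 0.707, 0.019]
contact_force: [-0.6, 0.0, 0.2]
opening: 88.1
t 27.2 pos [601.54 227.92  97.84] theta 176.97 ydown [-1.3e-03 -1.0e-04 -1.0e+00] F [-0.6  0.   0.2] T [0.01 0.12 0.06] open 88.1 q6 1.8 q1 0.18
tool shift mm [-0.8 53.8 -0.1] twist 0.07 in final axes [-0.8 53.8 -0.1]
```

View pics/s11.png

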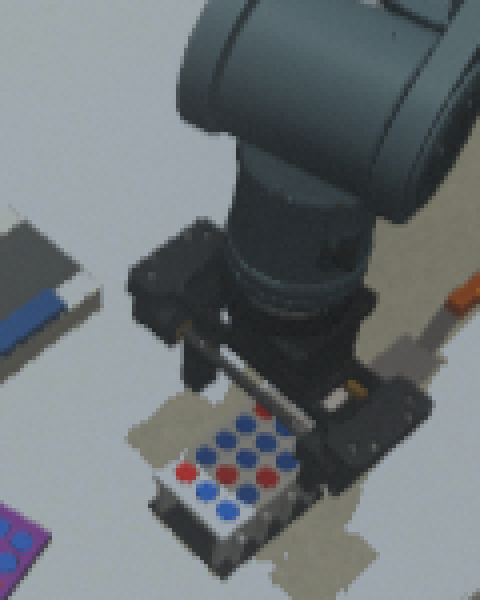

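View pics/t11.png

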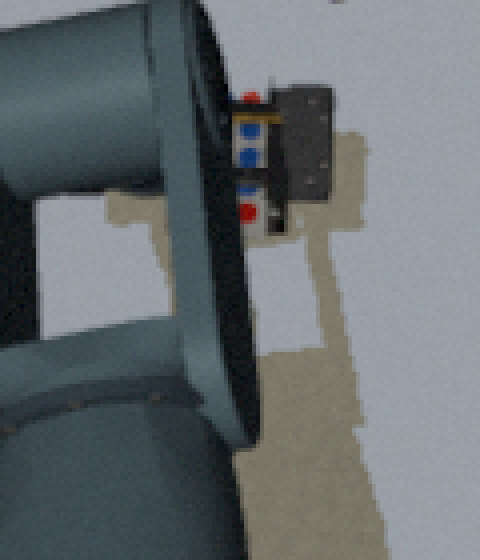

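The jaws straddle the plate on the rack, and the lifter lies on the bench at the lower right. I'll descend to just above the fins, which end at 42 mm, and grip.

```bash
python3 -m creep '[[[-0.0005,0.006,0],0],[[0,0.01,0],0],[[0,0.012,0],0],[[0,0.01,0],0],[[0,0.007,0],0],[[0,0.004,0],0],[[0,0.003,0],0],[[0,0.0015,0],0],[[0,0,0],0],[[0,0,0],0]]'
python3 st.py 602.3 228 44.3 176.9
python3 -m creep '[[[0,0,0],0],[[0,0,0],0],[[0,0,0],0],[[0,0,0],0],[[0,0,0],0],[[0,0,0],0],[[0,0,0],0],[[0,0,0],0],[[0,0,0],0],[[0,0,0],0]]' 0.4 40
python3 st.py 602.3 228 44.3 176.9
```

```text
time: 28.55
position: [603.3, 227.8, 45.1]
tcp_rot: [0.019, 0.707, -0.707, -0.019]
contact_force: [-0.3, -1.4, -0.0]
opening: 88.3
t 28.55 pos [603.3  227.81  45.1 ] theta 176.95 ydown [ 5.e-04  1.e-04 -1.e+00] F [-0.3 -1.4 -0. ] T [-0.02  0.13 -0.03] open 88.3 q6 1.8 q1 0.18
tool shift mm [ 1.   0.8 -0.1] twist 0.05 in final axes [ 1.   0.8 -0.1]
time: 29.8
position: [603.1, 227.7, 44.8]
tcp_rot: [-0.019, -0.707, 0.707, 0.019]
contact_force: [-0.7, -2.0, 2.4]
opening: 63.5
t 29.8 pos [603.12 227.7   44.85] theta 176.95 ydown [-0.e+00 -1.e-04 -1.e+00] F [-0.7 -2.   2.4] T [-0.27  0.25 -0.02] open 63.5 q6 1.8 q1 0.18
tool shift mm [ 0.8  0.5 -0.3] twist 0.05 in final axes [ 0.8  0.5 -0.3]
```

```bash
python3 -m creep '[[[0,-0.001,0],0],[[0,-0.002,0],0],[[0,-0.004,0],0],[[0,-0.007,0],0],[[0,-0.009,0],0],[[0,-0.01,0],0],[[0,-0.009,0],0],[[0,-0.006,0],0],[[0,-0.002,0],0],[[0,0,0],0]]'
python3 st.py 604 -254 95 175.5
python3 - <<'E'
from h import *
d=arm.snapshot("scene");np.savez("pics/s12.npz",**d);crop(d,260,120,380,270,"pics/s12.png",4)
E
```

```text
time: 31.05
position: [603.0, 227.8, 94.8]
tcp_rot: [-0.019, -0.707, 0.707, 0.019]
contact_force: [-0.7, -0.5, -2.1]
opening: 63.3
t 31.05 pos [603.   227.78  94.78] theta 176.95 ydown [-2.e-04  0.e+00 -1.e+00] F [-0.7 -0.5 -2.1] T [-0.06  0.16 -0.02] open 63.3 q6 1.8 q1 0.18
tool shift mm [-2.66e+01 -2.00e-01  4.81e+02] twist 1.45 in final axes [-3.880e+01 -2.000e-01  4.802e+02]
```

View pics/s12.png

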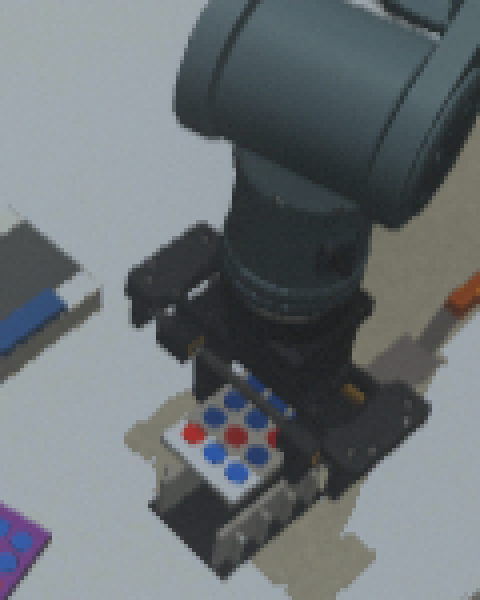

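The plate is held level, so I'll carry it over to the nest.

```bash
python3 -m creep '[[[-0.0005,0,0.01],0],[[-0.0011,0,0.02],0],[[-0.0017,0,0.03],0],[[-0.0022,0,0.04],0],[[-0.0022,0,0.04],0],[[-0.0022,0,0.04],0],[[-0.0022,0,0.04],0],[[-0.0022,0,0.04],0],[[-0.0022,0,0.04],0],[[-0.0022,0,0.04],0]]' &&
python3 -m creep '[[[-0.0022,0,0.04],0],[[-0.002,0,0.035],0],[[-0.0015,0,0.027],0],[[-0.001,0,0.018],0],[[-0.0007,0,0.012],0],[[-0.0006,0,0.006],0],[[-0.0004,0,0.003],0],[[0,0,0],0.7],[[0,0,0],0.7],[[0,0,0],0]]'
python3 st.py 604.5 -253.7 95 175.5
python3 - <<'E'
from h import *
d=arm.snapshot("scene");np.savez("pics/s13.npz",**d);crop(d,150,80,270,230,"pics/s13.png",4)
d=arm.snapshot("top");np.savez("pics/t13.npz",**d);crop(d,300,130,420,270,"pics/t13.png",4)
E
```

```text
time: 32.35
position: [602.9, -115.5, 94.8]
tcp_rot: [-0.019, -0.707, 0.707, 0.019]
contact_force: [-0.3, 0.7, -1.8]
opening: 63.6
time: 33.6
position: [604.6, -253.5, 94.8]
tcp_rot: [0.027, 0.707, -0.707, -0.027]
contact_force: [0.0, -0.7, -2.5]
opening: 63.4
t 33.6 pos [ 604.64 -253.51   94.84] theta 175.57 ydown [-1.e-04  1.e-04 -1.e+00] F [ 0.  -0.7 -2.5] T [-0.02  0.17  0.03] open 63.4 q6 1.07 q1 -0.58
tool shift mm [ 0.1 -0.2  0.2] twist 0.07 in final axes [ 0.1 -0.2  0.2]
```

View pics/s13.png

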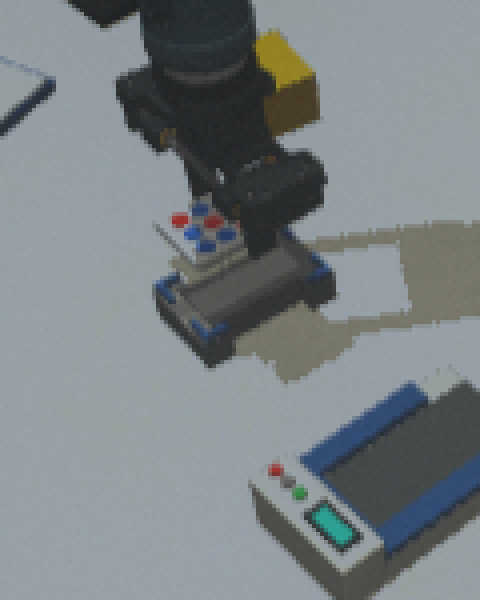

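View pics/t13.png

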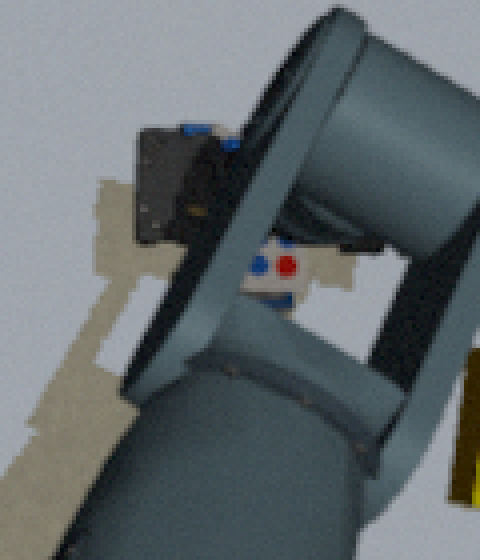

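Run:
```python
from h import *
for nm,box in(("scene0",(180,125,245,180)),("top0",(340,155,380,215))):
    d=load(f"pics/{nm}.npz");hsv=cv2.cvtColor(d["image"],cv2.COLOR_RGB2HSV)
    B=cv2.inRange(hsv,(100,90,50),(125,255,255));K=np.zeros_like(B);x0,y0,x1,y1=box;K[y0:y1,x0:x1]=B[y0:y1,x0:x1]
    v,u=np.nonzero(K)
    for z in(34,37):
        Q=ray(d,np.c_[u,v],z)[:,:2].astype(np.float32);c,s,a=cv2.minAreaRect(Q);print(nm,z,np.round(c,1),np.round(s,1),round(a,2),"quad means",end=" ")
        q=[Q[((Q[:,0]>604)==i)&((Q[:,1]>-254)==j)].mean(0) for i in(0,1) for j in(0,1)];print(np.round(q,1).tolist(),np.mean(q,0).round(1))
# plate-in-hand check in current scene view: visible wells
d=load("pics/s11.npz")
# cross-camera check on plate on rack, scene s10
d=load("pics/s10.npz");hsv=cv2.cvtColor(d["image"],cv2.COLOR_RGB2HSV);m=cv2.inRange(hsv,(0,110,60),(255,255,255));k=np.zeros_like(m);k[215:255,300:342]=m[215:255,300:342]
N,l,st,ce=cv2.connectedComponentsWithStats(k);C=[c for s,c in zip(st[1:],ce[1:]) if s[4]>6];print(len(C),ray(d,C,60).mean(0).round(1))
```

```text
scene0 34 [ 601.9 -255.8] [ 80.5 123.9] 84.27 quad means [[544.5999755859375, -283.0], [549.7999877929688, -218.6999969482422], [655.7999877929688, -292.0], [658.5, -228.10000610351562]] [ 602.2 -255.4]
scene0 37 [ 603.4 -253.3] [ 80.2 123.4] 84.27 quad means [[546.2999877929688, -280.29998779296875], [551.5999755859375, -216.1999969482422], [657.0999755859375, -289.29998779296875], [659.7999877929688, -225.60000610351562]] [ 603.7 -252.9]
top0 34 [ 604.8 -255.1] [ 78.8 125.6] 84.59 quad means [[546.4000244140625, -281.6000061035156], [551.5999755859375, -218.6999969482422], [657.2999877929688, -291.1000061035156], [662.4000244140625, -227.1999969482422]] [ 604.4 -254.7]
top0 37 [ 604.5 -254.5] [ 78.6 125.3] 84.59 quad means [[546.2999877929688, -280.8999938964844], [551.5, -218.10000610351562], [656.9000244140625, -290.3999938964844], [662.0, -226.6999969482422]] [ 604.2 -254. ]
15 [600.3 228.2  60. ]
```

```bash
python3 -m creep '[[[-0.0005,0.004,0.0005],0.4],[[0,0.008,0],0],[[0,0.012,0],0],[[0,0.012,0],0],[[0,0.011,0],0],[[0,0.007,0],0],[[0,0.004,0],0],[[0,0.002,0],0],[[0,0,0],0],[[0,0,0],0]]'
python3 st.py 605.2 -254 24.85 175.2
python3 - <<'E'
from h import *
d=arm.snapshot("scene");np.savez("pics/s14.npz",**d);crop(d,175,110,255,190,"pics/s14.png",7)
E
```

```text
time: 34.95
position: [605.3, -254.7, 35.2]
tcp_rot: [-0.03, -0.706, 0.707, 0.03]
contact_force: [0.4, -0.3, -2.4]
opening: 63.4
t 34.95 pos [ 605.29 -254.69   35.25] theta 175.15 ydown [ 6.e-04 -4.e-04 -1.e+00] F [ 0.4 -0.3 -2.4] T [-0.06  0.16  0.  ] open 63.4 q6 1.08 q1 -0.58
tool shift mm [ 0.2 10.4 -0.7] twist -0.05 in final axes [ 0.1 10.4 -0.7]
```

View pics/s14.png

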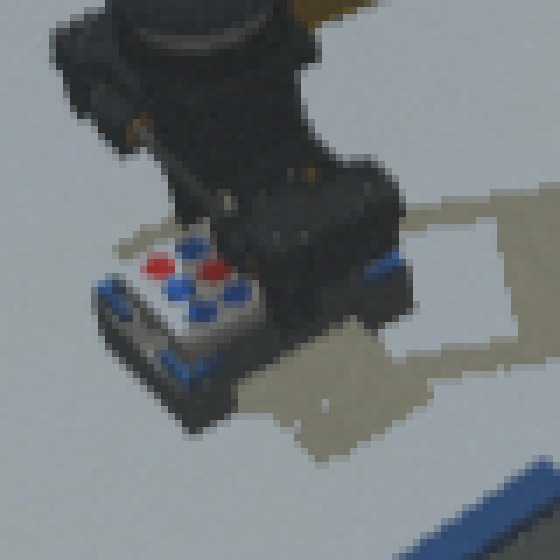

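Run:
```python
from h import *
d=load("pics/s14.npz");hsv=cv2.cvtColor(d["image"],cv2.COLOR_RGB2HSV);m=cv2.inRange(hsv,(0,110,60),(255,255,255));k=np.zeros_like(m);k[142:158,190:214]=m[142:158,190:214]
N,l,st,ce=cv2.connectedComponentsWithStats(k)
C=np.array([c for s,c in zip(st[1:],ce[1:]) if s[4]>4]);A=[s[4] for s in st[1:] if s[4]>4]
Q=ray(d,C,50.4)[:,:2]
t=np.radians(-4.85);R=np.array([[np.cos(t),-np.sin(t)],[np.sin(t),np.cos(t)]])
L=(Q-[605.29-.7,-254.6])@R
for c,a,q,l in zip(C,A,Q,L):
    g=np.round(l/19)*19;print(c.round(1),a,q.round(1),"local",l.round(1),"resid",(l-g).round(1))
```

```text
[201.8 145.2] 6 [ 620.5 -274.7] local [ 17.5 -18.7] resid [-1.5  0.3]
[197.2 147.8] 8 [ 638.7 -275.7] local [ 35.8 -18.2] resid [-2.2  0.8]
[205.3 148.1] 9 [ 620.5 -255.7] local [15.9  0.2] resid [-3.1  0.2]
[190.9 152. ] 8 [ 665.6 -274.7] local [ 62.4 -14.9] resid [5.4 4.1]
[200.2 151. ] 10 [ 640.8 -257. ] local [36.3  0.7] resid [-1.7  0.7]
[208.3 151.4] 7 [ 622.9 -236.9] local [16.7 19.2] resid [-2.3  0.2]
[203.2 154.2] 8 [ 642.6 -238.3] local [36.5 19.5] resid [-1.5  0.5]
```

```bash
python3 -m creep '[[[-0.0003,0,-0.0006],0],[[0,0.001,0],0],[[0,0.001,0],0],[[0,0.001,0],0],[[0,0.001,0],0],[[0,0.001,0],0],[[0,0.001,0],0],[[0,0.001,0],0],[[0,0.001,0],0],[[0,0,0],0]]'
python3 st.py 605.5 -254 24.85 175.2
```

```text
time: 36.25
position: [605.3, -253.9, 26.7]
tcp_rot: [0.03, 0.707, -0.706, -0.03]
contact_force: [-0.2, 0.4, -2.5]
opening: 63.8
t 36.25 pos [ 605.29 -253.93   26.68] theta 175.15 ydown [-2.e-04  1.e-04 -1.e+00] F [-0.2  0.4 -2.5] T [0.02 0.16 0.01] open 63.8 q6 1.08 q1 -0.58
tool shift mm [-0.2  1.8  0.1] twist -0.05 in final axes [-0.2  1.8  0.1]
```

Now 5 mm inside the guides with no contact force. I'll lower the last 2 mm.

```bash
python3 -m creep '[[[0,0.0004,0],0],[[0,0.0004,0],0],[[0,0.0004,0],0],[[0,0.0003,0],0],[[0,0.0003,0],0],[[0,0.0002,0],0],[[0,0,0],0],[[0,0,0],0],[[0,0,0],0],[[0,0,0],0]]'
python3 st.py 605.5 -254 24.85 175.2
```

```text
time: 37.5
position: [605.4, -253.9, 24.9]
tcp_rot: [-0.03, -0.706, 0.706, 0.03]
contact_force: [-0.5, -0.2, -0.7]
opening: 63.7
t 37.5 pos [ 605.38 -253.94   24.88] theta 175.15 ydown [-0. -0. -1.] F [-0.5 -0.2 -0.7] T [0.03 0.27 0.01] open 63.7 q6 1.08 q1 -0.58
tool shift mm [-0.1  0.   0.1] twist -0.05 in final axes [-0.1  0.   0.1]
```

```bash
python3 -m creep '[[[0,0.0003,0],0],[[0,0,0],0],[[0,0,0],0],[[0,0,0],0],[[0,0,0],0],[[0,0,0],0],[[0,0,0],0],[[0,0,0],0],[[0,0,0],0],[[0,0,0],0]]' - 
python3 -m creep '[[[0,0,0],0],[[0,0,0],0],[[0,0,0],0],[[0,0,0],0],[[0,0,0],0],[[0,0,0],0],[[0,-0.005,0],0],[[0,-0.015,0],0],[[0,-0.03,0],0],[[0,-0.03,0],0]]' 1
python3 -m creep '[[[0,-0.03,0],0],[[0.03,-0.02,0],0],[[0.04,-0.01,0],0],[[0.04,-0.01,0],0],[[0.04,-0.01,0],0],[[0.04,0,0],0],[[0.03,0,0],0],[[0.01,0,0],0],[[0,0,0],0],[[0,0,0],0]]'
python3 st.py
python3 - <<'E'
from h import *
for n in("scene","top"):
    d=arm.snapshot(n);np.savez(f"pics/{n}15.npz",**d)
    cv2.imwrite(f"pics/{n}15.png",cv2.resize(d["image"][:,:,::-1],(800,600),interpolation=cv2.INTER_CUBIC))
crop(load("pics/scene15.npz"),180,125,245,180,"pics/c15s.png",10);crop(load("pics/top15.npz"),335,150,390,220,"pics/c15t.png",8)
E
python3 wells.py top 40 344 155 374 212 pics/top15.npz
```

```text
time: 38.75
position: [605.4, -253.9, 24.8]
tcp_rot: [-0.03, -0.706, 0.706, 0.03]
contact_force: [-3.1, 2.2, 4.8]
opening: 63.4
time: 40.0
position: [605.6, -254.1, 106.5]
tcp_rot: [-0.03, -0.706, 0.707, 0.03]
contact_force: [0.2, -0.1, 0.2]
opening: 87.8
time: 41.25
position: [377.1, -234.9, 185.0]
tcp_rot: [-0.03, -0.706, 0.707, 0.029]
contact_force: [0.0, 1.0, 0.2]
opening: 88.1
t 41.25 pos [ 377.14 -234.91  185.  ] theta 175.16 ydown [ 9.e-04 -7.e-04 -1.e+00] F [0.  1.  0.2] T [-0.05  0.14 -0.02] open 88.1 q6 0.83 q1 -0.83
[352.8 169.6] [ 643.5 -238.3] 41.9
[359.4 169.9] [ 642.2 -256.8] 41.6
[366.2 170.2] [ 640.9 -275.6] 42.0
[352.4 176.2] [ 625.1 -236.3] 42.6
[359.2 176.5] [ 623.7 -255.4] 41.4
[366. 177.] [ 621.7 -274.2] 42.6
[352. 183.] [ 606.1 -234.4] 40.7
[358.9 183.3] [ 604.7 -253.5] 42.7
[365.9 184. ] [ 602.3 -272.9] 42.3
[352. 190.] [ 586.6 -233.4] 42.0
[358.8 190.1] [ 585.6 -252.4] 41.7
[365.8 190.8] [ 583.3 -271.6] 42.6
[351.8 196.8] [ 567.8 -231.9] 42.1
[358.6 197.1] [ 566.2 -250.8] 42.0
[365.4 197.2] [ 565.4 -269.6] 42.8
n 15 mean [ 604.3 -253.8]
rect c [ 604.2 -253.7] yaw -4.5
```

View pics/scene15.png

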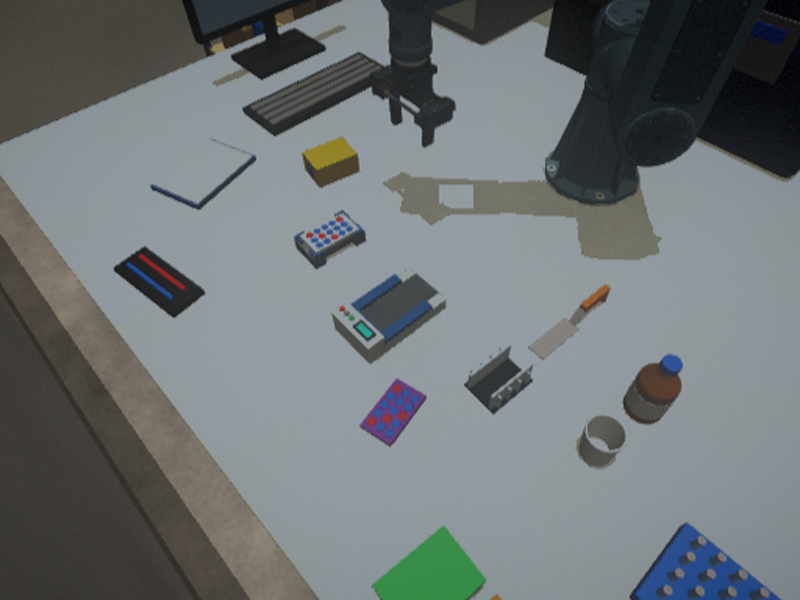

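View pics/c15s.png

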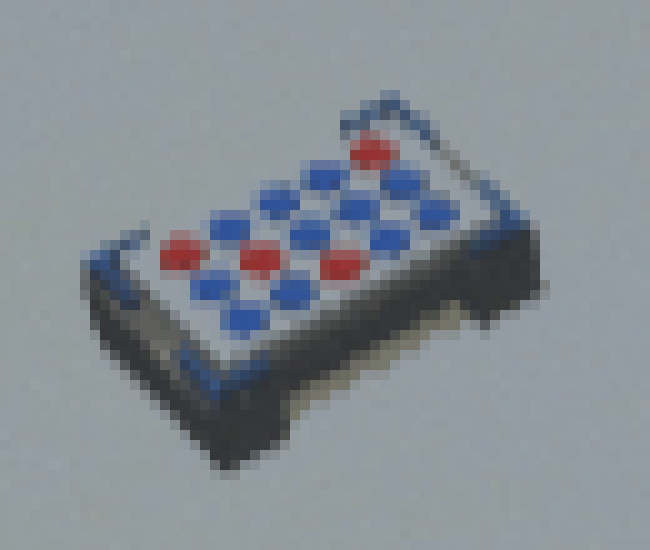

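View pics/c15t.png

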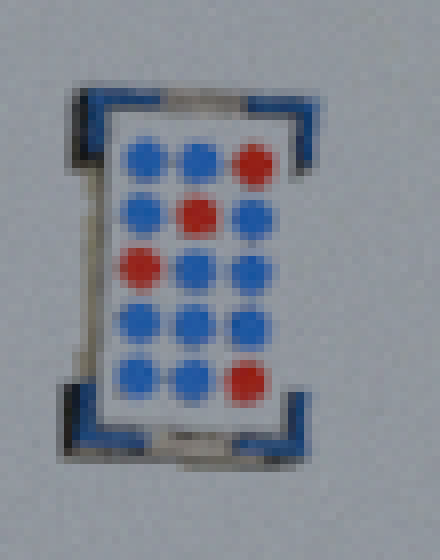

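View pics/top15.png

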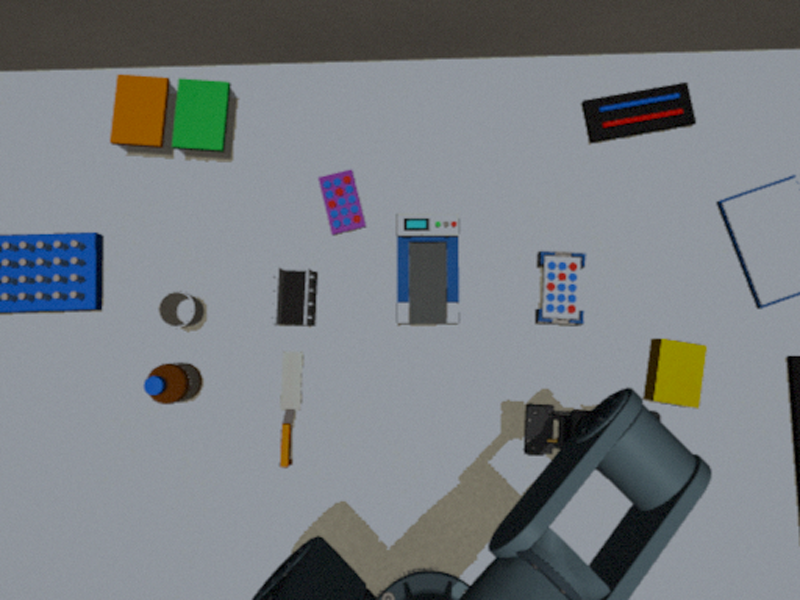

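The plate lies inside all four guides, its top is level, the lifter is flat on the bench, and the bystanders haven't moved. I'm handing in.

```bash
python3 -c "
from rig import arm
print(arm.close_job())"
```

```text
the job is handed in; nothing more can be done
None
```

The plate is in the grey nest inside its four blue guides, and the job was handed in at about 41 s. I slid the lifter under the plate in the heater, carried it to the rack, drew the lifter out and laid it on the bench. Then I gripped the plate off the rack and set it in the nest.

**Last checks**
- **Plate in the nest:** its centre is at (604.3, -253.8) with yaw -4.5°, against about (604.3, -254.2) and -4.7° for the nest. The wells all read about 42 mm high where 40 mm is expected. I put that down to camera bias, since plate tops read 1–2 mm high throughout, and the plate looks level.
- **Everything else:** the lifter looks flat on the bench, and the bottle, carton and beaker look unmoved in both pictures. The gripper was clear of everything, and the wrist force read no more than about 6 N at any check.

**What disagreed:** the scene camera read about 2 mm lower in x than the top camera, so I placed the plate using both views. The lifter was released about 0.7 mm higher than the height it was picked up at.

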